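# Load the welding-rod oven, shut it and set its thermostat

## Task

Keeping the rod carrier upright, lower it (do not drop it) into the open chamber of the rod oven so that it stands on the chamber floor, and let it go. Then swing the stiff lid shut and press it down firmly for a moment until it is fully home, and after that turn the oven's thermostat dial until its pointer lines up with the small dark metal marker tab at the rim of the scale. Do not shift the marker tab, the pipe stub or the hammer.

Things in the scene. Friction and masses are not known exactly. Their poses are not given: they have to be found in the camera images.
- oven: Grey bench-top rod oven, fixed, 245 (x) by 340 (y) by 125 mm high. Origin on its underside under the chamber's centre; y points from chamber to lid hinge, z up. Chamber block y -75 to 75 mm, walls 15 mm: opening 215 (x) by 120 (y) mm, floor at 20 mm, rim at 125 mm. Solid control block y -265 to -75 mm, flat top at 125 mm.
- chamber_floor (a point): Centre of the chamber floor; axes as the oven's.
- lid (a joint): Flat steel lid, 245 by 150 mm, 10 mm thick. Angle about a hinge along the oven's x: 0 = shut, top face 136 mm above the bench; grows as it opens, pi/2 = upright, outer face to the oven's +y; starts at 1.55 to 1.9, stop 1.95. Stiff: stays where left; 5 to 7 N at 110 mm from the hinge closes it, pushed on its outer face from the +y side, then from above.
- lid_hinge (a point): Middle of the hinge line at the rim, (0, 75, 125) mm in the oven's frame; axes as the oven's.
- lid_edge (a point): Middle of the lid's free edge, on its outer (upper) face, 150 mm from the hinge line.
- dial (a joint): Black thermostat dial on the control block; axis vertical through dial_axis. Range 0 to 4.71, growing clockwise seen from above; the pointer's direction in the oven's frame is 3 pi/4 minus the value, anticlockwise from its x. Starts at 0 to 0.9, always before the mark. Stays where left; 0.12 N m turns it: 2 to 3 N pushed sideways on the pointer.
- dial_axis (a point): On the dial's axis, on the control block's top, (0, -170, 125) mm in the oven's frame; axes as the oven's. Dial hub 40 mm in diameter, up to 38 mm above the block.
- dial_tip (a point): End of the dial's bar pointer, 66 mm from the axis, 20 mm above the block's top; x axis outwards along the pointer. The pointer is 14 mm wide and spans 8 to 34 mm above the block's top.
- mark (a point): Set mark: point 66 mm from the dial's axis, 20 mm above the block's top, in the direction of the metal marker tab; dial_tip meets it when the pointer is on the mark. The tab (20 by 9 mm, 6 mm high) stands on the block's top 69 to 89 mm from the axis, outside the round white scale, at 1.9 to 4.2 rad of the dial's travel. It slides if knocked: leave it.
- carrier: Loose steel rod carrier, 0.25 to 0.5 kg: tray 160 (x) by 64 (y) by 30 mm, rods fixed in it along x (tops 14 mm up). Over its middle a bail handle: cross bar along y, 64 mm long, 14 mm wide (x), 10 mm high, its centre 83 mm above the origin, a post at each end. Overall height 88 mm. Origin at the centre of the underside, z up. Swaps places with the pipe stub.
- pipe_stub: Bystander: loose upright copper-coloured tube, 72 mm in diameter, 90 mm high; origin at the centre of the underside.
- hammer: Bystander: hammer 260 mm long lying on the bench to the left of the oven; origin near its middle.
Things that resemble listed ones, but are neither listed nor needed, are in the scene too. Of the things that look like the carrier, take the one that is nearest to the robot's base at the start.

How it is judged (in metres and radians):
On the way, in this order (a step that is already met when the one before it is completed fails the run):
1. the carrier stands on the chamber floor, upright and let go (x of carrier in the frame of oven between -0.05 and 0.05 m and y of carrier in the frame of oven between -0.05 and 0.05 m and z of carrier in the frame of oven below 0.027 m and angle between carrier's own z axis and vertical below 0.1 rad and contact force between the fingers and carrier below 0.1 N), for 0.2 s.
2. the lid is pressed fully home: shut within 0.02 rad with the fingers pressing on it with over 2 N (value of joint lid below 0.02 rad and contact force between the fingers and oven above 2 N), for 0.2 s.
3. the dial's pointer is on the mark, within 6 mm at its tip (distance between dial_tip and mark below 0.006 m and value of joint lid below 0.02 rad), for 0.3 s.
At the end, for the whole second after the job is handed in: The carrier stands on the chamber floor (origin within 50 mm of the chamber's centre in x and y, less than 27 mm above the oven's underside, tilted under 0.1 rad) and at rest, the lid is shut within 0.02 rad, and the pointer's tip is within 6 mm of the mark (about 5 degrees) (all of step 3 and x of carrier in the frame of oven between -0.05 and 0.05 m and y of carrier in the frame of oven between -0.05 and 0.05 m and z of carrier in the frame of oven below 0.027 m and angle between carrier's own z axis and vertical below 0.1 rad and linear speed of carrier below 0.02 m/s); the robot touches nothing.
It fails at once if the carrier is tipped by more than 0.7 rad (angle between carrier's own z axis and vertical above 0.7 rad).
It fails at once if the carrier is dropped: it falls freely at more than 0.5 m/s (contact force between carrier and anything else below 0.05 N and linear speed of carrier above 0.5 m/s).
It fails at once if the marker tab is shifted by more than 4 mm (distance of mark from where it was at the start of the episode above 0.004 m).
It fails at once if the pipe stub or the hammer is shifted by more than 30 mm (distance of any of pipe_stub, hammer from where it was at the start of the episode above 0.03 m).
It also fails if it takes over 72 s, if anything falls off the work surface, if the arm or the gripper's body presses on something with over 40 N, if the wrist force passes 120 N, or if a joint passes its speed limit or range.

## Robot

A 6-joint arm with a two-finger parallel gripper is mounted at the origin on the work surface. World frame = base frame: x ahead of the robot, y to its left, z up, the work surface at z = 0. Lengths are in mm, angles in rad, forces in N, time in s.
With the tool pointing down it reaches from about 325 to 925 mm from the base axis. Payload 3.1 kg.
Tool frame: the origin (TCP) lies between the finger pads; the fingertips stand 25 mm ahead of it and the grasp point (between the pads) lies 6 mm ahead of it; z points along the fingers, y is the line along which they close (so a half turn about z gives the same grasp; the last joint's range is limited). The gripper opens to 85 mm and grips with 20 to 120 N. Pads are 22 mm wide; open, the fingers measure 114 mm over their backs; the gripper's body (76 mm by 85 mm) begins 54 mm behind the grasp point. The pads swing forward as they close: fully open they stand 13 mm farther back than shut.
Start: joints at [1.094, 0.217, 1.613, -0, 1.311, -0.112], TCP at [222.959, 583.891, 228.2] pointing down, gripper open.
Joint ranges: [-2.75, 2.75], [-0.78, 2.1], [0.31, 2.55], [-1.13, 4.27], [0.13, 2.63], [-2.58, 2.58]. Speed limits (rad/s): [2.79, 2.79, 3.14, 3.14, 3.14, 3.14].

## Interface

Orientations are given as a unit quaternion [x, y, z, w].
In Python, from workcell import r, imaging, finder gives the robot as it stands.
- The arm moves only by the tool send_rows, never from a script. Its arguments are lists of equal length, an entry for each row: "rot": the turn, a rotation vector about the tool's x, y, z in degrees, a list of three; "delta_pos": the shift along the tool's x, y, z in mm, a list of three; "grip": the opening, from -1 (shut) to 1 (fully open). In form: {"rot": [[rx, ry, rz], ...], "delta_pos": [[dx, dy, dz], ...], "grip": [grip, ...]}. A call has exactly 8 rows; each row is the pose to reach, as a shift and turn from the pose commanded when the call began, along the tool's axes at that moment; what a row does not reach only later rows make up. A row lasts 1/12 s, in which the tool goes at most 41.7 mm and 7.16 degrees, less where a joint would pass 70% of its speed; a pose out of reach is approached as far as the arm can. A call with a gripper value outside its range is refused whole. The fingers move at their own pace and stop on an object; "newtons" is the grip in N (left out, the last holds). Time passes only in rows, so rows that repeat a pose let the fingers close, or fill a call up. It gives the time, the measured TCP pose, the force, the opening and the grip force at its end, in the units of the state.
- r.sense(): the state, without advancing time (a new reading comes with each control period).
- imaging.get_image(name): name is "scene" or "top" or "wrist"; returns (picture, depth): 384x512x3 uint8, red, green, blue; 384x512 float32, mm along the optical axis (not along the pixel's ray), 0 where there is no reading.
- imaging.camera_info(name): a dict with "mtx" (3x3 intrinsics, pixels), "R" (3x3) and "t" (3): a world point X has camera coordinates R X + t; the wrist camera has in their place "mount" (4x4, takes a point from camera to tool coordinates, whose origin is the TCP and whose axes are the flange's). Camera axes: x right, y down, z forward; pixel columns grow to the right and rows downward; lengths in mm; the calibration is good to about 2 mm. A picture is of the moment at which its call begins: read the wrist's pose just before it. camera_info takes no time and is no camera call.
- r.sign_off(): hands the job in; it is judged then, once.
Trained networks look in the newest picture that a camera, given by its name, has taken for a name from the list of things; names that differ only in an ending like _2 or _b are one class to them, and where a whole thing is asked for, a point or a joint stands for the part that bears it (a point fixed in the world has none). Each returns a list of dicts, best first, with "p" (0 to 1); they miss things now and then, are a little off and sometimes report something else, mostly with a low value. They report only what shows in the picture. A call takes as long as a camera call. They do not tell look-alikes from the thing itself.
- finder.spot_in(camera, thing): "extent" ([centre column, centre row, width, height] in pixels, round what is visible of it).
- finder.trace(camera, thing): "region" (384x512 bool, what is visible of it) and "extent" ([centre column, centre row, width, height] in pixels, round what is visible of it).
The state is a dict: "clock": time; "q": joint angles; "qd": joint speeds; "effort": joint torques, N m; "tcp_pos": TCP position; "tcp_rot": TCP orientation; "ft_force": force on the tool from outside, world axes, zero at the start; "ft_torque": the same for the moment, N m; "opening": finger opening in mm; "grip_force": force on a finger pad.
Only numpy, scipy, OpenCV 4.12 (cv2) and the standard library are available. Lean on these libraries where they do the work, as an engineer would, in place of code of your own. Each camera call takes 0.05 s, during which the arm holds its last target. There are 200 camera calls.

## Working session

There is one attempt and no reset: what is moved stays moved. The work goes in short steps, Python scripts to look and compute and a tool call to move; the robot and the scene stay as the last step left them, time stands still between calls to the robot, and variables do not carry over. Pictures are saved under pics/ and viewed, at most 10 in all, crops included, and the job is handed in when it is done.

Besides the shell and the picture viewer there is one more tool, called after "Call:" as name(argument=value, ...) on one line, values as JSON. send_rows: Moves the arm, as the interface text tells. Its arguments: {"type":"object","properties":{"rot":{"type":"array","items":{"type":"array","items":{"type":"number"}}},"delta_pos":{"type":"array","items":{"type":"array","items":{"type":"number"}}},"grip":{"type":"array","items":{"type":"number"}},"newtons":{"type":"number"}},"required":["rot","delta_pos","grip"]}

```bash
mkdir -p pics; ls; cat > h.py <<'E'
import numpy as np, cv2
from workcell import r, imaging, finder
def cam(n):
    c=imaging.camera_info(n); return np.array(c["mtx"]),np.array(c["R"]) ,np.array(c["t"])
def cloud(n,depth):
    K,R,t=cam(n); v,u=np.mgrid[:384,:512]
    P=np.stack([(u-K[0,2])/K[0,0]*depth,(v-K[1,2])/K[1,1]*depth,depth],-1)
    W=(P-t)@R; W[depth<=0]=np.nan; return W
def proj(n,X):
    K,R,t=cam(n); p=(np.atleast_2d(X)@R.T+t)@K.T; return p[:,:2]/p[:,2:]
E
python3 - <<'E'
from h import *
for n in("scene","top"):
    im,d=imaging.get_image(n); np.savez(f"{n}0.npz",im=im,d=d)
    cv2.imwrite(f"pics/{n}0.png",cv2.resize(im[...,::-1],(768,576)))
    W=cloud(n,d)
    for th in("carrier","pipe_stub","hammer","oven","lid","dial","mark"):
        for o in finder.trace(n,th)[:4]:
            m=o["region"]; print(n,th,round(o["p"],2),np.round(o["extent"]),np.round(np.nanmedian(W[m],0)),np.round(np.nanpercentile(W[m],[2,98],axis=0)).tolist())
print(r.sense())
E
```

```text
pics
scene carrier 0.96 [164. 253.  36.  44.] [ 406. -304.   14.] [[325.0, -357.0, -2.0], [479.0, -248.0, 89.0]]
scene carrier 0.93 [255. 288.  56.  33.] [ 726. -247.   14.] [[659.0, -316.0, -1.0], [792.0, -175.0, 89.0]]
scene carrier 0.88 [200. 340.  60.  34.] [ 702. -480.   13.] [[622.0, -534.0, -0.0], [770.0, -425.0, 89.0]]
scene carrier 0.69 [135. 308.  28.  57.] [ 474. -506.   14.] [[397.0, -567.0, -1.0], [543.0, -437.0, 89.0]]
scene pipe_stub 0.59 [198. 279.  26.  37.] [ 579. -320.   53.] [[544.0, -356.0, -0.0], [613.0, -287.0, 93.0]]
scene hammer 0.76 [340. 142.  40.  24.] [640. 494.  21.] [[546.0, 456.0, -4.0], [681.0, 543.0, 31.0]]
scene oven 0.85 [263. 168. 125. 145.] [530. 105. 123.] [[392.0, -87.0, 5.0], [642.0, 283.0, 268.0]]
scene lid 0.97 [294. 126.  62.  64.] [533. 268. 209.] [[409.0, 252.0, 129.0], [645.0, 288.0, 274.0]]
scene lid 0.62 [261. 168. 125. 144.] [530. 104. 123.] [[391.0, -87.0, 8.0], [642.0, 281.0, 266.0]]
scene lid 0.56 [340. 142.  36.  22.] [628. 494.  21.] [[546.0, 456.0, -4.0], [680.0, 540.0, 31.0]]
scene dial 0.75 [246. 178.  16.  20.] [508.  18. 157
[... 980 characters left out ...]
clock': 0.8, 'q': array([ 1.09377875e+00,  2.16846089e-01,  1.61336676e+00, -1.89317047e-05,
        1.31127434e+00, -1.12178208e-01]), 'qd': array([ 3.05737098e-05,  1.98719476e-03,  1.01675193e-03,  3.01665470e-04,
        3.95560067e-04, -7.83676807e-05]), 'effort': array([-3.09092720e-04, -3.96837831e+01, -3.04231524e+01, -1.57953582e-04,
        5.12482111e-04, -1.61528357e-05]), 'tcp_pos': array([222.98941022, 583.90882441, 228.25113077]), 'tcp_rot': array([1.81407251e-01, 9.83408057e-01, 4.78041711e-05, 2.40659661e-05]), 'ft_force': array([ 0.21083651,  0.02869391, -0.0015065 ]), 'ft_torque': array([0.05438074, 0.00462313, 0.00074636]), 'grip_force': 0.0, 'opening': 85.17359523840327}
```

```bash
python3 - <<'E'
from h import *
t=np.load("top0.npz")["im"]; 
a=cv2.resize(t[130:290,140:440,::-1],(800,427),interpolation=cv2.INTER_CUBIC)
cv2.imwrite("pics/topcrop.png",a)
b=cv2.resize(t[210:270,310:390,::-1],(800,600),interpolation=cv2.INTER_CUBIC); cv2.imwrite("pics/carr.png",b)
E
```

```text
(no output)
```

View pics/topcrop.png

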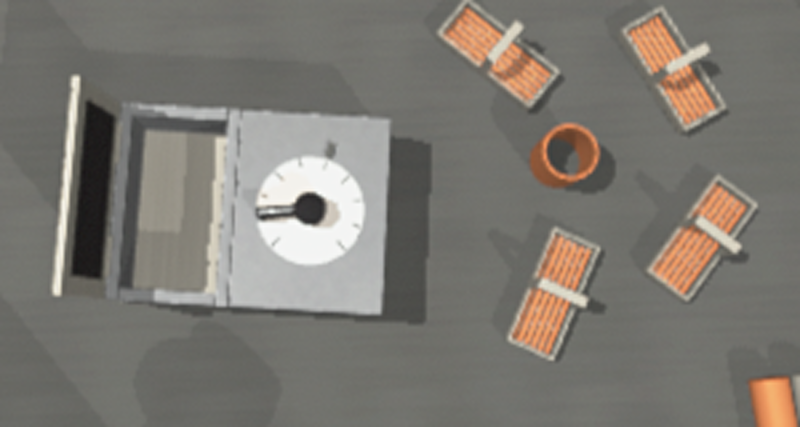

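View pics/carr.png

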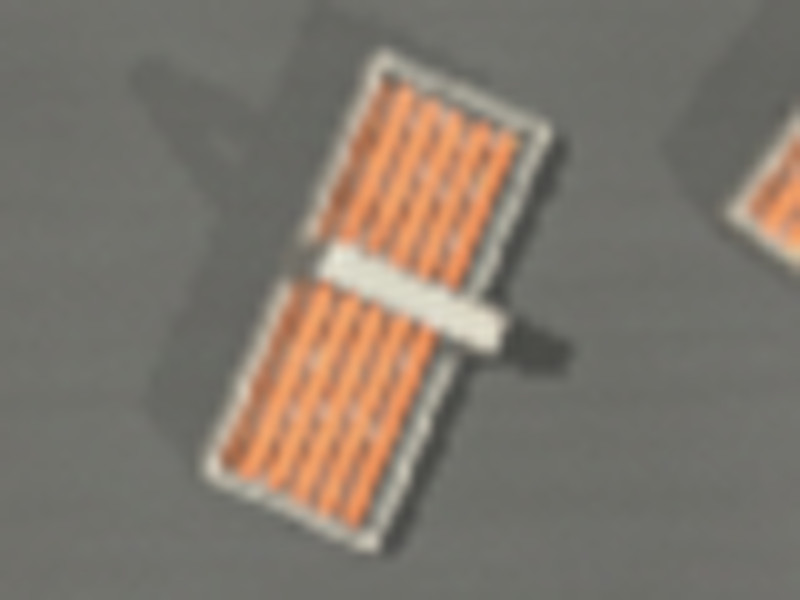

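View pics/scene0.png

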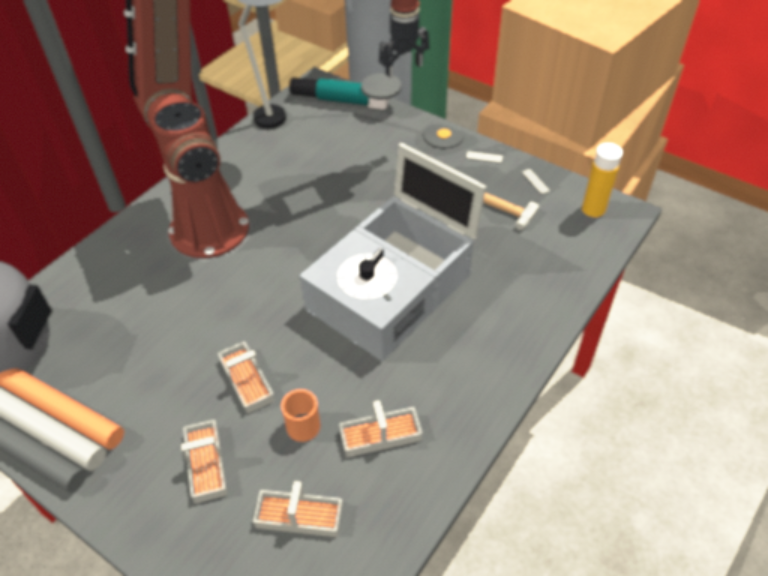

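The top view shows four carriers at pixels (348,239), (328,152), (403,219) and (391,156), which are 503, 764, 690 and 845 mm from the base. The nearest, (348,239), is the one meant, and the enlarged crop confirms it is a tray with rods and a bail bar. The dial pointer points towards the lid, and the marker tab is at about top pixel (264,185).

```bash
cat > m.py <<'E'
from h import *
for n in("top","scene"):
    z=np.load(n+"0.npz"); im,d=z["im"].astype(int),z["d"]; W=cloud(n,d); X,Y,Z=W[...,0],W[...,1],W[...,2]
    near=(np.hypot(X-403,Y+301)<110)
    for lo,hi,nm in((78,95,"bar"),(3,95,"all")):
        m=near&(Z>lo)&(Z<hi); p=W[m][:,:2].astype(np.float32); rr=cv2.minAreaRect(p); print(n,nm,len(p),np.round(p.mean(0),1),np.round(rr[0],1),np.round(rr[1],1),round(rr[2],1), "z",np.nanmedian(Z[m]))
        ev,V=np.linalg.eigh(np.cov(p.T)); print("  axis deg",np.round(np.degrees(np.arctan2(V[1],V[0])),1))
    m=(X>380)&(X<650)&(Y>-90)&(Y<290)&(Z>118)&(Z<130); p=W[m][:,:2].astype(np.float32)
    # control block+walls top
    rr=cv2.minAreaRect(p); print(n,"oventop",len(p),np.round(rr[0],1),np.round(rr[1],1),round(rr[2],1),np.nanmedian(Z[m]), np.round(cv2.boxPoints(rr)).tolist())
    m=(X>380)&(X<650)&(Y>235)&(Y<310)&(Z>140); p=W[m]; c=p.mean(0); u,s,vt=np.linalg.svd(p-c,full_matrices=False); print(n,"lid",c.round(1),"normal",vt[2].round(3),"sd",s[2]/len(p)**.5,np.round([np.percentile(p,q,axis=0) for q in(1,99)]).tolist())
    m=(np.hypot(X-509,Y-15)<100)&(Z>140)&(Z<175); p=W[m]; print(n,"dial",np.round(np.nanpercentile(p,[2,98],axis=0)).tolist())
    hub=p[p[:,2]>160][:,:2] 
    print(" hub",cv2.minEnclosingCircle(hub.astype(np.float32)), len(hub))
    pt=p[np.linalg.norm(p[:,:2]-hub.mean(0),axis=1)>26]; print(" pointer",len(pt),pt.mean(0).round(1))
    # dark tab outside scale
    g=im.sum(-1); m=(X>400)&(X<630)&(Y>-80)&(Y<110)&(Z>118)&(Z<136)&(g<330)
    mm=cv2.connectedComponentsWithStats(m.astype(np.uint8))
    for k in range(1,mm[0]): 
        q=W[mm[1]==k]; print("  dark",mm[2][k][4],mm[3][k].round(1),q.mean(0).round(1))
    # white scale
    m=(X>380)&(X<640)&(Y>-80)&(Y<110)&(Z>118)&(Z<132)&(im.min(-1)>215); p=W[m][:,:2].astype(np.float32); print(" scale",cv2.minEnclosingCircle(p),cv2.fitEllipse(cv2.convexHull(p)))
E
python3 m.py
```

```text
top bar 83 [ 401.9 -297.6] [ 402.3 -298. ] [63.7 14.9] 63.5 z 87.20529908630789
  axis deg [154.2  64.2]
top all 1161 [ 402.4 -298.6] [ 404.4 -300.8] [209.2 213.4] 36.2 z 11.225354539431912
  axis deg [-114.1  155.9]
top oventop 4822 [513.2  93.1] [342.1 245.5] 85.7 124.93987563759651 [[378.0, -68.0], [623.0, -87.0], [649.0, 254.0], [404.0, 273.0]]
top lid [524.1 274.4 226.3] normal [ 0.075  0.981 -0.176] sd 2.7603798167049165 [[407.0, 256.0, 144.0], [645.0, 295.0, 277.0]]
top dial [[488.0, 1.0, 145.0], [525.0, 80.0, 168.0]]
 hub ((507.9886474609375, 37.64856719970703), 37.55286407470703) 114
 pointer 48 [503.1  65.8 157.8]
  dark 4 [285.  202.5] [526.3 -78.9 124.3]
  dark 4 [284.  224.5] [454.  -73.6 121.2]
 scale ((508.4801025390625, 17.99077606201172), 66.90323638916016) ((508.3896179199219, 17.71151351928711), (131.693115234375, 132.6360321044922), 49.476192474365234)
scene bar 95 [ 400.6 -303.6] [ 401.3 -302.6] [63.4 17.4] 60.5 z 86.87859470740146
  axis deg [153.1  63.1]
scene all 1165 [ 405.7 -304.5] [ 402.  -300.8] [216.1 204.4] 88.7 z 11.894175398420884
  axis deg [-115.2  154.8]
scene oventop 3460 [511.9  91.4] [352.8 249.9] 86.1 124.40280960549111 [[375.0, -76.0], [625.0, -93.0], [649.0, 259.0], [399.0, 276.0]]
scene lid [531.3 268.5 213.8] normal [-0.072 -0.986  0.15 ] sd 3.48071311172608 [[406.0, 251.0, 142.0], [646.0, 289.0, 276.0]]
scene dial [[490.0, -5.0, 141.0], [524.0, 77.0, 168.0]]
 hub ((509.29400634765625, 34.674560546875), 39.9344482421875) 73
 pointer 49 [504.7  58.9 153.9]
  dark 2 [243.5 186. ] [514.3   0.  132.5]
 scale ((505.78936767578125, 19.886573791503906), 149.7500762939453) ((510.11944580078125, 15.386490821838379), (220.96682739257812, 318.4674987792969), 88.00375366210938)
```

```bash
cat >> h.py <<'E'
from scipy.spatial.transform import Rotation as Ro
def go(pos,yaw=None,s=None):
    "delta in tool axes to world pos, tool pointing straight down with tool y at yaw deg"
    s=s or r.sense(); R0=Ro.from_quat(s["tcp_rot"]); d=R0.inv().apply(np.array(pos)-s["tcp_pos"])
    ya=np.degrees(np.arctan2(*R0.as_matrix()[[1,0],1]))
    if yaw is None: yaw=ya
    a=np.radians(yaw); y=np.array([np.cos(a),np.sin(a),0]); z=np.array([0,0,-1.]); Rt=Ro.from_matrix(np.stack([np.cross(y,z),y,z],1))
    print("clock",round(s["clock"],2),"yaw",round(ya,1),"pos",s["tcp_pos"].round(1),"delta",d.round(1),"|d|",np.linalg.norm(d).round(),"rot",np.degrees((R0.inv()*Rt).as_rotvec()).round(1))
E
python3 - <<'E'
from h import *
for n,c0 in(("top",(263.7,185.5)),("scene",(388*2/3,297*2/3))):
    z=np.load(n+"0.npz"); im,d=z["im"].astype(int),z["d"]; W=cloud(n,d); g=im.sum(-1)
    u,v=int(round(c0[0])),int(round(c0[1])); sl=np.s_[v-6:v+7,u-7:u+8]; G=g[sl]; print(G)
    w=np.clip(np.median(G)-60-G,0,None)*(np.hypot(*(np.mgrid[-6:7,-7:8]))<5.5); vv,uu=np.mgrid[sl]; cu,cv_=(w*uu).sum()/w.sum(),(w*vv).sum()/w.sum()
    P=W[sl]; print(n,cu,cv_,np.round((w[...,None]*np.nan_to_num(P)).sum((0,1))/w.sum(),1))
go([450,250,360]);go([420,-150,330],64);go([401.5,-300.5,180],64)
E
```

```text
[[522 521 523 526 532 523 520 520 518 523 521 519 523 522 523]
 [525 525 526 528 530 520 512 519 524 520 523 524 523 521 517]
 [524 528 530 528 524 502 474 504 523 524 525 524 519 519 519]
 [530 531 531 527 520 471 419 436 478 499 529 531 526 525 522]
 [530 534 536 533 518 463 370 356 402 479 530 532 531 529 529]
 [534 534 536 530 502 440 357 333 376 519 532 531 532 531 530]
 [529 534 531 522 472 399 352 331 363 519 529 530 530 529 527]
 [533 533 531 523 478 378 344 340 385 517 526 527 530 527 524]
 [603 576 566 544 513 416 346 361 457 525 530 527 531 529 529]
 [706 691 686 669 641 574 479 456 522 535 533 532 531 534 532]
 [732 733 734 734 712 659 677 618 572 544 537 532 531 535 535]
 [731 732 732 730 693 642 731 715 683 637 572 534 529 533 532]
 [730 731 731 720 648 683 733 734 732 719 678 601 532 526 530]]
top 263.6004195070792 185.9323544834819 [571.9  -9.1 128.1]
[[765 765 765 765 765 765 765 765 758 720 683 675 674 674 676]
 [765 765 765 765 765 765 765 760 731 691 677 674 673 671 672]
 [765 765 762 764 765 765 753 724 695 682 677 676 674 674 673]
 [765 765 763 755 748 715 674 6
[... 262 characters left out ...]
 663 674 674 674 671]
 [681 679 679 671 642 571 513 520 577 638 668 673 672 673 673]
 [679 678 678 680 674 662 643 637 655 665 671 671 673 672 671]
 [678 677 678 680 681 678 676 672 671 671 670 669 668 669 668]
 [676 676 676 676 676 674 674 671 674 671 669 668 668 666 666]
 [673 674 674 673 672 673 669 672 671 671 670 666 666 666 668]]
scene 257.83474936278674 198.1482582837723 [580.8 -13.1 128. ]
clock 0.8 yaw 69.1 pos [223.  583.9 228.3] delta [-331.2 -230.9 -131.8] |d| 425.0 rot [ 0.  0. -0.]
clock 0.8 yaw 69.1 pos [223.  583.9 228.3] delta [-445.9 -615.3 -101.8] |d| 767.0 rot [0.  0.  5.1]
clock 0.8 yaw 69.1 pos [223.  583.9 228.3] delta [-482.3 -762.5   48.2] |d| 904.0 rot [0.  0.  5.1]
```

Call:
send_rows(rot=[[0,0,0],[0,0,0],[0,0,0],[0,0,0],[0,0,0],[0,0,0],[0,0,0],[0,0,0]], delta_pos=[[0,0,-45],[-40,-10,-80],[-80,-25,-110],[-120,-45,-130],[-160,-70,-130],[-195,-95,-130],[-230,-120,-130],[-260,-150,-130]], grip=[1,1,1,1,1,1,1,1], newtons=40)

```text
clock: 1.47
tcp_pos: [395.6, 382.3, 358.5]
tcp_rot: [0.181, 0.983, 0.001, 0.001]
ft_force: [0.9, 0.4, 1.0]
opening: 85.7
grip_force: 0.0
```

Call:
send_rows(rot=[[0,0,0],[0,0,0],[0,0,0],[0,0,0],[0,0,0],[0,0,0],[0,0,0],[0,0,0]], delta_pos=[[-35,-20,0],[-65,-50,0],[-85,-85,0],[-100,-120,0],[-110,-160,0],[-120,-200,0],[-130,-240,0],[-140,-280,0]], grip=[1,1,1,1,1,1,1,1])

```text
clock: 2.13
tcp_pos: [424.4, 70.4, 357.7]
tcp_rot: [0.181, 0.983, 0.0, 0.001]
ft_force: [1.0, -0.3, -0.1]
opening: 85.6
grip_force: 0.0
```

```bash
python3 - <<'E'
from h import *
go([401.5,-300.5,180],64)
C=imaging.camera_info("wrist"); print(C["mount"].round(2) if hasattr(C["mount"],'round') else C["mount"], C["mtx"])
E
```

```text
clock 2.13 yaw 69.1 pos [424.4  70.4 357.7] delta [-110.5 -354.8  177.7] |d| 412.0 rot [0.  0.1 5.1]
[[  -0.     -0.95   -0.33   84.49]
 [   1.     -0.      0.     -0.33]
 [  -0.     -0.33    0.95 -145.07]
 [   0.      0.      0.      1.  ]] [[273.64055868   0.         260.22866167]
 [  0.         273.64055868 186.23366777]
 [  0.           0.           1.        ]]
```

```bash
cat >> h.py <<'E'
def wrist():
    s=r.sense(); im,d=imaging.get_image("wrist"); C=imaging.camera_info("wrist"); K=np.array(C["mtx"]); M=np.array(C["mount"])
    v,u=np.mgrid[:384,:512]; P=np.stack([(u-K[0,2])/K[0,0]*d,(v-K[1,2])/K[1,1]*d,d],-1)@M[:3,:3].T+M[:3,3]
    W=Ro.from_quat(s["tcp_rot"]).apply(P.reshape(-1,3)).reshape(P.shape)+s["tcp_pos"]; W[d<=0]=np.nan
    return im,d,W
E
python3 - <<'E'
from h import *
im,d,W=wrist(); np.savez("w1.npz",im=im,d=d,W=W); cv2.imwrite("pics/w1.png",im[...,::-1]); X,Y,Z=W[...,0],W[...,1],W[...,2]
p=W[(X>370)&(X<660)&(Y>-100)&(Y<290)&(Z>119)&(Z<130)]; rr=cv2.minAreaRect(p[:,:2].astype(np.float32)); print(len(p),rr,np.median(p[:,2]))
E
```

```text
22248 ((514.3321533203125, 95.4510269165039), (345.00634765625, 245.0867919921875), 85.5975112915039) 124.5628399894711
```

View pics/w1.png

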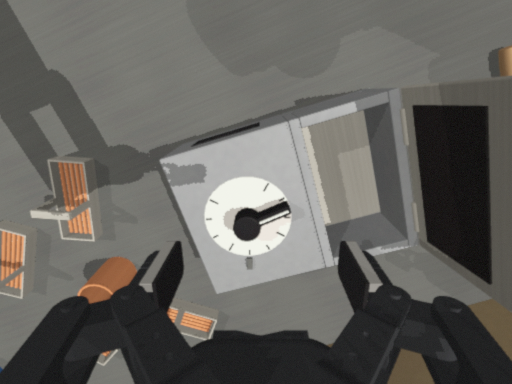

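The wrist view shows the hub at about (247,225), the pointer towards (288,210), the tab at (249,262) and the open lid on the right.

```bash
python3 - <<'E'
from h import *
z=np.load("w1.npz"); im,W=z["im"].astype(int),z["W"]; g=im.sum(-1); X,Y,Z=W[...,0],W[...,1],W[...,2]
v,u=np.mgrid[:384,:512]
m=(abs(u-249)<8)&(abs(v-262)<10)&(g<270); q=W[m]; print("tab",m.sum(),u[m].mean(),v[m].mean(),q.mean(0).round(1),np.percentile(q,[5,95],axis=0).round(1).tolist())
print(g[252:274,240:260])
m=(im.min(-1)>200)&(abs(u-249)<55)&(abs(v-216)<50)&(abs(Z-125)<8); p=W[m]; e=cv2.fitEllipse(cv2.convexHull(p[:,:2].astype(np.float32))); print("scale",e)
m=(Z>141)&(Z<175)&(abs(u-255)<50)&(abs(v-216)<50); p=W[m]; print("dial",len(p)); hub=p[p[:,2]>160]
c=np.array(e[0]); rel=p[:,:2]-c; rad=np.linalg.norm(rel,axis=1); pt=rel[(rad>28)]; print("pointer dir",np.degrees(np.arctan2(*pt.mean(0)[::-1])),"rmax",rad.max(), "z",p[rad>28][:,2].mean())
m=(Y>240)&(Y<320)&(X>390)&(X<660)&(Z>150); p=W[m]; cc=p.mean(0); vt=np.linalg.svd(p-cc,full_matrices=False)[2]; print("lid inner",cc.round(1),vt[2].round(3),np.percentile(p,[1,99],axis=0).round(1).tolist())
E
```

```text
<stdin>:4: RuntimeWarning: Mean of empty slice.
  ret = ret.dtype.type(ret / rcount)
  ret = um.true_divide(
Traceback (most recent call last):
IndexError: index -1 is out of bounds for axis 0 with size 0
```

```bash
python3 - <<'E'
from h import *
z=np.load("w1.npz"); im,W=z["im"].astype(int),z["W"]; g=im.sum(-1); X,Y,Z=W[...,0],W[...,1],W[...,2]
v,u=np.mgrid[:384,:512]
print(g[252:274,242:258])
m=(abs(u-249)<6)&(abs(v-262)<9)&(g<np.median(g[270:275,240:258])-90); q=W[m]; print("tab",m.sum(),u[m].mean(),v[m].mean(),q.mean(0).round(1))
m=(im.min(-1)>200)&(abs(u-249)<55)&(abs(v-216)<50)&(abs(Z-125)<8); p=W[m]; e=cv2.fitEllipse(cv2.convexHull(p[:,:2].astype(np.float32))); print("scale",e)
m=(Z>141)&(Z<175)&(abs(u-255)<50)&(abs(v-216)<50); p=W[m]
c=np.array(e[0]); rel=p[:,:2]-c; rad=np.linalg.norm(rel,axis=1); pt=rel[(rad>28)]; print("pointer dir",np.degrees(np.arctan2(*pt.mean(0)[::-1])),"rmax",rad.max(), "z",p[rad>28][:,2].mean())
m=(Y>240)&(Y<320)&(X>390)&(X<660)&(Z>150); p=W[m]; cc=p.mean(0); vt=np.linalg.svd(p-cc,full_matrices=False)[2]; print("lid inner",cc.round(1),vt[2].round(3),np.percentile(p,[1,99],axis=0).round(1).tolist())
E
```

```text
[[720 721 719 721 719 715 657 441 597 711 721 719 720 720 721 722]
 [718 719 720 720 720 715 658 443 588 709 721 718 719 717 718 714]
 [692 699 706 706 706 702 661 529 601 696 702 698 693 685 680 670]
 [600 627 646 648 648 646 640 628 635 645 639 618 606 579 553 546]
 [541 542 543 541 528 501 507 505 503 508 520 533 533 526 525 523]
 [531 529 527 509 453 341 345 343 322 364 435 512 516 520 527 522]
 [527 525 509 466 371 286 274 276 282 300 400 495 503 525 523 522]
 [527 521 490 400 373 347 343 351 351 353 403 483 504 524 525 529]
 [520 520 497 419 371 355 357 358 364 364 406 484 500 516 527 526]
 [520 518 512 470 377 350 355 358 364 356 393 482 497 509 527 524]
 [516 515 506 458 375 347 354 363 362 353 401 483 494 517 522 525]
 [516 518 491 432 368 348 355 356 364 363 404 480 492 511 520 525]
 [521 519 516 476 373 340 353 357 363 368 412 481 485 499 518 522]
 [524 522 520 485 377 327 356 363 362 371 409 479 486 503 518 521]
 [526 526 523 501 411 331 351 357 365 369 414 481 494 514 521 523]
 [524 526 527 518 474 366 355 363 366 372 421 479 494 504 522 518]
 [525 526 525 515 485 396 373 378 381 389 432 486 501 520 520 522]
 [523 522 524 517 493 437 439 441 442 441 469 499 514 519 519 526]
 [522 522 518 521 513 507 506 509 508 507 510 517 516 518 521 521]
 [521 522 519 519 518 517 517 516 517 516 513 517 519 518 517 518]
 [519 516 515 517 518 515 515 518 517 513 513 517 517 518 518 519]
 [516 513 517 518 518 517 515 513 517 515 519 515 517 520 518 517]]
tab 81 248.93827160493828 262.3703703703704 [nan nan nan]
scale ((508.1653747558594, 17.29194450378418), (131.6859893798828, 132.35557556152344), 44.76887893676758)
pointer dir 96.95419293193568 rmax 66.73883472868778 z 155.16756652772037
lid inner [510.  274.3 222.7] [-0.079 -0.986  0.149] [[406.6, 257.9, 152.8], [645.5, 289.1, 269.7]]
```

Call:
send_rows(rot=[[0,0,0],[0,0,0],[0,0,0],[0,0,1],[0,0,2],[0,0,3],[0,0,4],[0,0,5]], delta_pos=[[-10,-40,0],[-20,-80,0],[-30,-120,0],[-40,-160,0],[-55,-200,0],[-70,-235,20],[-80,-270,40],[-90,-300,60]], grip=[1,1,1,1,1,1,1,1])

```text
clock: 2.85
tcp_pos: [402.2, -242.8, 297.9]
tcp_rot: [0.225, 0.974, -0.001, 0.001]
ft_force: [1.3, 0.9, -0.6]
opening: 85.4
grip_force: 0.0
```

```bash
python3 - <<'E'
from h import *
go([401.5,-300.5,170],64)
im,d,W=wrist(); cv2.imwrite("pics/w2.png",im[...,::-1]); X,Y,Z=W[...,0],W[...,1],W[...,2]
v,u=np.mgrid[:384,:512]
m=(np.hypot(X-401,Y+300)<45)&(Z>78)&(Z<96); p=W[m]; print(m.sum(),u[m].mean(),v[m].mean(),cv2.minAreaRect(p[:,:2].astype(np.float32)),np.median(p[:,2]))
E
```

```text
clock 2.85 yaw 64.0 pos [ 402.2 -242.8  297.9] delta [-24.4 -52.1 128. ] |d| 140.0 rot [-0.   0.2 -0. ]
516 224.34883720930233 175.12403100775194 ((402.5272521972656, -298.0820007324219), (64.38416290283203, 15.041715621948242), 65.24349975585938) 87.06517209404315
```

The bar's long axis is at 65°, so the fingers must close along −25°. I'm turning the tool 89° before descending.

Call:
send_rows(rot=[[0,0,7],[0,0,14],[0,0,21],[0,0,28],[0,0,35],[0,0,42],[0,0,49],[0,0,56]], delta_pos=[[-5,-10,0],[-10,-20,0],[-15,-30,0],[-20,-40,0],[-24,-50,20],[-24,-50,40],[-24,-50,60],[-24,-50,80]], grip=[1,1,1,1,1,1,1,1])

```text
clock: 3.57
tcp_pos: [402.2, -295.6, 216.9]
tcp_rot: [0.658, 0.753, 0.0, 0.0]
ft_force: [-0.0, 0.3, -0.0]
opening: 85.5
grip_force: 0.0
```

Call:
send_rows(rot=[[0,0,7],[0,0,14],[0,0,21],[0,0,28],[0,0,33],[0,0,33],[0,0,33],[0,0,33]], delta_pos=[[0,0,0],[0,0,0],[0,0,0],[0,0,0],[0,0,0],[0,0,0],[0,0,0],[0,0,0]], grip=[1,1,1,1,1,1,1,1])

```text
clock: 4.23
tcp_pos: [402.0, -295.6, 217.6]
tcp_rot: [0.842, 0.539, 0.0, 0.0]
ft_force: [-0.0, 0.2, 0.3]
opening: 85.2
grip_force: 0.0
```

```bash
python3 - <<'E'
from h import *
go([402,-299,89],-25)
im,d,W=wrist(); X,Y,Z=W[...,0],W[...,1],W[...,2]; cv2.imwrite("pics/w3.png",im[...,::-1])
m=(np.hypot(X-402,Y+299)<45)&(Z>78)&(Z<96); p=W[m]; print(m.sum(),cv2.minAreaRect(p[:,:2].astype(np.float32)),np.median(p[:,2]))
z=np.load("w1.npz"); W=z["W"]; K=W[254:274,243:257]; print(np.isnan(K[...,0]).sum())
m=np.zeros(W.shape[:2],bool); m[257:269,245:253]=1; print("tab",np.nanmean(W[m],0))
E
```

```text
clock 4.23 yaw -24.8 pos [ 402.  -295.6  217.6] delta [ -3.1   1.4 128.6] |d| 129.0 rot [0.  0.  0.2]
784 ((403.161376953125, -298.3511047363281), (63.86825942993164, 13.648113250732422), 65.01648712158203) 87.27174108162937
3
tab [580.94506653  -9.59459241 128.20364829]
```

Call:
send_rows(rot=[[0,0,0],[0,0,0],[0,0,0],[0,0,0],[0,0,0],[0,0,0],[0,0,0],[0,0,0]], delta_pos=[[-2,2,25],[-2,2,50],[-2,2,75],[-2,2,95],[-2,2,110],[-2,2,120],[-2,2,128],[-2,2,128]], grip=[1,1,1,1,1,1,1,1])

```text
clock: 4.95
tcp_pos: [402.1, -297.6, 88.1]
tcp_rot: [0.843, 0.538, -0.0, -0.001]
ft_force: [0.1, 1.0, 0.3]
opening: 85.2
grip_force: 0.0
```

Call:
send_rows(rot=[[0,0,0],[0,0,0],[0,0,0],[0,0,0],[0,0,0],[0,0,0],[0,0,0],[0,0,0]], delta_pos=[[0,0,0],[0,0,0],[0,0,0],[0,0,0],[0,0,0],[0,0,0],[0,0,0],[0,0,0]], grip=[-1,-1,-1,-1,-1,-1,-1,-1], newtons=60)

```text
clock: 5.62
tcp_pos: [402.8, -298.4, 89.6]
tcp_rot: [0.843, 0.538, 0.0, 0.0]
ft_force: [-0.1, 0.5, 0.4]
opening: -0.3
grip_force: 0.0
```

Call:
send_rows(rot=[[0,0,0],[0,0,0],[0,0,0],[0,0,0],[0,0,0],[0,0,0],[0,0,0],[0,0,0]], delta_pos=[[0,0,0],[0,0,0],[0,0,-5],[0,0,-15],[0,0,-35],[0,0,-60],[0,0,-85],[0,0,-110]], grip=[-1,-1,-1,-1,-1,-1,-1,-1])

```text
clock: 6.28
tcp_pos: [402.9, -298.4, 201.6]
tcp_rot: [0.843, 0.538, 0.0, 0.0]
ft_force: [0.2, -0.7, 0.1]
opening: -0.1
grip_force: 0.0
```

```bash
python3 - <<'E'
from h import *
im,d,W=wrist(); cv2.imwrite("pics/w4.png",im[...,::-1]); X,Y,Z=W[...,0],W[...,1],W[...,2]
m=(np.hypot(X-402,Y+299)<60)&(Z>70)&(Z<110); p=W[m]; print(m.sum(),cv2.minAreaRect(p[:,:2].astype(np.float32)),np.median(p[:,2]))
im2=imaging.get_image("scene")[0]
cv2.imwrite("pics/w4.png",np.hstack([im[100:,100:420,::-1],cv2.resize(im2[200:380,100:300,::-1],(320,284))]))
E
```

```text
866 ((403.2955322265625, -298.0331115722656), (62.999755859375, 13.30896282196045), 64.86865234375) 87.31613515552064
```

View pics/w4.png

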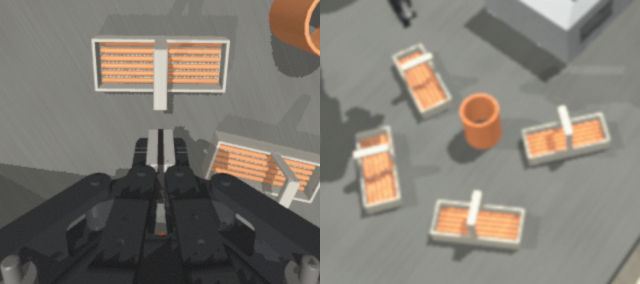

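```bash
python3 - <<'E'
from h import *
s=r.sense(); print(s["q"].round(3),s["tcp_pos"],s["opening"])
T=s["tcp_pos"]
for n in("scene","top"):
    print(n,proj(n,[T,T-[0,0,25],[403,-298,87]]).round(1))
    im,d=imaging.get_image(n); W=cloud(n,d); X,Y,Z=W[...,0],W[...,1],W[...,2]
    m=(np.hypot(X-402,Y+299)<60)&(Z>150)&(Z<230); p=W[m]; print("gripper pts",m.sum(),np.nanmin(p,0).round(),np.nanmax(p,0).round())
    m=(np.hypot(X-402,Y+299)<60)&(Z>78)&(Z<96); p=W[m]; print("bar",m.sum(),p.mean(0).round(1))
    u,v=proj(n,T)[0].astype(int); cv2.imwrite(f"pics/g_{n}.png",cv2.resize(im[max(v-50,0):v+50,max(u-65,0):u+65,::-1],(390,300)))
cv2.imwrite("pics/g.png",np.hstack([cv2.imread("pics/g_scene.png"),cv2.imread("pics/g_top.png")]))
E
```

```text
[-0.778 -0.028  1.921  0.     1.236 -0.343] [ 405.80771176 -301.22787551  206.07280658] -0.0728185900244963
scene [[154.6 216.7]
 [156.  221.6]
 [161.1 238.2]]
gripper pts 25 [ 396. -316.  213.] [ 418. -297.  230.]
bar 97 [ 401.  -303.2   86.3]
top [[360.4 237. ]
 [358.4 237.3]
 [350.8 239.1]]Traceback (most recent call last):
  File "<stdin>", line 7, in <module>
    res = np.fmin.reduce(a, axis=axis, out=out, **kwargs)
ValueError: zero-size array to reduction operation fmin which has no identity
```

```bash
python3 - <<'E'
from h import *
s=r.sense(); print(s["tcp_pos"],s["clock"])
im,d,W=wrist(); s=r.sense(); P=Ro.from_quat(s["tcp_rot"]).inv().apply((W-s["tcp_pos"]).reshape(-1,3)).reshape(W.shape)
for v in range(216,300,6): print(v,[tuple(P[v,u].round().tolist()) for u in (252,258,264,270)])
for n in("scene",):
    im,d=imaging.get_image(n); W=cloud(n,d); K=proj(n,s["tcp_pos"]-[0,0,25])[0]; print(K); u,v=K.round().astype(int)
    cv2.imwrite("pics/g.png",cv2.resize(im[v-35:v+25,u-40:u+40,::-1],(640,480),interpolation=cv2.INTER_CUBIC))
    for dv in range(-24,8,3): print(dv,W[v+dv,u-6:u+8:3].round().tolist())
E
```

```text
[ 403.45320164 -298.97108897  201.17034621] 6.4833
216 [(-80.0, -10.0, 199.0), (-80.0, -2.0, 200.0), (-80.0, 7.0, 199.0), (-80.0, 15.0, 199.0)]
222 [(-89.0, -10.0, 199.0), (-89.0, -2.0, 199.0), (-90.0, 7.0, 200.0), (-90.0, 15.0, 200.0)]
228 [(-99.0, -10.0, 201.0), (-99.0, -2.0, 201.0), (-99.0, 7.0, 200.0), (-99.0, 15.0, 200.0)]
234 [(10.0, -4.0, -14.0), (11.0, -0.0, -15.0), (10.0, 3.0, -14.0), (11.0, 6.0, -15.0)]
240 [(10.0, -3.0, -21.0), (10.0, -0.0, -20.0), (10.0, 3.0, -20.0), (10.0, 6.0, -21.0)]
246 [(11.0, -3.0, -27.0), (10.0, -0.0, -26.0), (11.0, 3.0, -27.0), (10.0, 6.0, -25.0)]
252 [(10.0, -3.0, -31.0), (10.0, -0.0, -32.0), (10.0, 3.0, -31.0), (10.0, 6.0, -31.0)]
258 [(11.0, -3.0, -37.0), (10.0, -0.0, -36.0), (10.0, 3.0, -36.0), (10.0, 5.0, -36.0)]
264 [(10.0, -3.0, -41.0), (10.0, -0.0, -42.0), (10.0, 3.0, -41.0), (10.0, 5.0, -41.0)]
270 [(12.0, -3.0, -48.0), (7.0, -0.0, -41.0), (7.0, 3.0, -41.0), (11.0, 5.0, -47.0)]
276 [(11.0, -3.0, -51.0), (4.0, -0.0, -41.0), (4.0, 3.0, -41.0), (11.0, 5.0, -51.0)]
282 [(11.0, -2.0, -55.0), (1.0, -0.0, -42.0), (2.0, 3.0, -43.0), (11.0, 5.0, -
[... 818 characters left out ...]
[423.0, -325.0, 262.0], [450.0, -334.0, 291.0], [407.0, -294.0, 217.0], [272.0, -186.0, 4.0], [277.0, -177.0, -2.0]]
-6 [[401.0, -313.0, 219.0], [407.0, -307.0, 217.0], [415.0, -302.0, 218.0], [284.0, -198.0, 9.0], [282.0, -184.0, -8.0]]
-3 [[259.0, -220.0, -3.0], [271.0, -216.0, 2.0], [279.0, -210.0, 1.0], [288.0, -204.0, 1.0], [297.0, -198.0, 1.0]]
0 [[269.0, -231.0, -1.0], [279.0, -226.0, 0.0], [286.0, -218.0, -3.0], [297.0, -214.0, 0.0], [300.0, -203.0, -9.0]]
3 [[275.0, -238.0, -6.0], [285.0, -233.0, -5.0], [298.0, -230.0, 1.0], [309.0, -226.0, 6.0], [318.0, -220.0, 6.0]]
6 [[285.0, -248.0, -5.0], [299.0, -246.0, 2.0], [304.0, -238.0, -2.0], [313.0, -232.0, -2.0], [340.0, -239.0, 27.0]]
```

View pics/g.png

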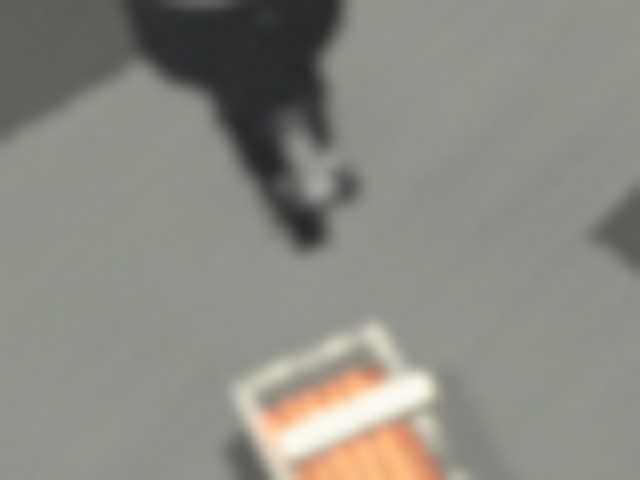

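The depth points on the fingers, in both the wrist and scene views, put the fingertips about 11 mm behind the reported TCP instead of 25 mm ahead. The tip is therefore about 36 mm higher than assumed, and the grasp passed above the bar. I'll work with this measured offset and grasp again 36 mm lower.

Call:
send_rows(rot=[[0,0,0],[0,0,0],[0,0,0],[0,0,0],[0,0,0],[0,0,0],[0,0,0],[0,0,0]], delta_pos=[[0,0,0],[0,0,0],[0,0,15],[0,0,30],[0,0,45],[0,0,60],[0,0,75],[0,0,85]], grip=[1,1,1,1,1,1,1,1])

```text
clock: 7.25
tcp_pos: [401.7, -297.2, 112.0]
tcp_rot: [0.843, 0.538, -0.0, -0.002]
ft_force: [-0.1, -0.1, -0.4]
opening: 85.5
grip_force: 0.0
```

```bash
python3 - <<'E'
from h import *
go([403.2,-298.3,53],-25)
im,d,W=wrist(); s=r.sense(); P=Ro.from_quat(s["tcp_rot"]).inv().apply((W-s["tcp_pos"]).reshape(-1,3)).reshape(W.shape)
m=(P[...,2]<5)&(abs(P[...,1])<70)&(P[...,2]>-60); q=P[m]; 
for sgn in(-1,1):
    a=q[q[:,1]*sgn>5]; print(sgn,len(a),np.percentile(a[:,2],[98,99.5]),a[a[:,2]>np.percentile(a[:,2],97)].mean(0).round(1))
X,Y,Z=W[...,0],W[...,1],W[...,2]; m=(np.hypot(X-402,Y+299)<45)&(Z>74)&(Z<96); p=W[m]; print(m.sum(),cv2.minAreaRect(p[:,:2].astype(np.float32)),np.median(p[:,2]))
E
```

```text
clock 7.25 yaw -24.9 pos [ 401.7 -297.2  112. ] delta [-0.4  2.1 59. ] |d| 59.0 rot [-0.2 -0.1  0.1]
-1 2336 [-19.66303133 -17.97731408] [  0.1 -41.7 -19.1]
1 2317 [-19.8959485  -18.17266817] [  0.1  44.  -19.2]
1801 ((402.8650817871094, -298.4469299316406), (64.50933837890625, 13.8563232421875), 64.77141571044922) 87.22872701941469
```

Call:
send_rows(rot=[[0,0,0],[0,0,0],[0,0,0],[0,0,0],[0,0,0],[0,0,0],[0,0,0],[0,0,0]], delta_pos=[[0,1,15],[0,1,30],[0,1,45],[0,1,55],[0,1,61],[0,1,61],[0,1,61],[0,1,61]], grip=[1,1,1,1,1,1,-1,-1])

```text
clock: 7.97
tcp_pos: [404.4, -299.4, 54.3]
tcp_rot: [0.843, 0.538, 0.0, 0.001]
ft_force: [-0.2, 0.5, 0.2]
opening: 63.8
grip_force: 0.0
```

Call:
send_rows(rot=[[0,0,0],[0,0,0],[0,0,0],[0,0,0],[0,0,0],[0,0,0],[0,0,0],[0,0,0]], delta_pos=[[0,0,0],[0,0,0],[0,0,0],[0,0,0],[0,0,0],[0,0,0],[0,0,0],[0,0,0]], grip=[-1,-1,-1,-1,-1,-1,-1,-1])

```text
clock: 8.63
tcp_pos: [403.9, -299.1, 54.1]
tcp_rot: [0.843, 0.538, -0.0, 0.0]
ft_force: [-0.8, 1.2, 4.5]
opening: 13.1
grip_force: 59.5
```

Call:
send_rows(rot=[[0,0,0],[0,0,0],[0,0,0],[0,0,0],[0,0,0],[0,0,0],[0,0,0],[0,0,0]], delta_pos=[[0,0,-5],[0,0,-20],[0,0,-45],[0,0,-75],[0,0,-105],[0,0,-140],[0,0,-170],[0,0,-190]], grip=[-1,-1,-1,-1,-1,-1,-1,-1])

```text
clock: 9.3
tcp_pos: [404.2, -299.0, 245.8]
tcp_rot: [0.843, 0.538, 0.0, 0.001]
ft_force: [0.6, -1.5, -3.7]
opening: 13.0
grip_force: 58.7
```

Call:
send_rows(rot=[[0,0,0],[0,0,0],[0,0,-1],[0,0,-3],[0,0,-5],[0,0,-7],[0,0,-9],[0,0,-11]], delta_pos=[[5,-1,-12],[20,-4,-20],[45,-9,-20],[75,-15,-20],[110,-22,-20],[145,-29,-20],[180,-36,-20],[215,-43,-20]], grip=[-1,-1,-1,-1,-1,-1,-1,-1])

```text
clock: 9.97
tcp_pos: [453.9, -83.2, 261.2]
tcp_rot: [0.787, 0.617, -0.001, -0.002]
ft_force: [0.4, -0.2, -3.5]
opening: 13.0
grip_force: 58.7
```

```bash
python3 - <<'E'
from h import *
print(r.sense()["opening"]);go([521,187.5,260],-4.3)
E
```

```text
12.957235763362355
clock 9.97 yaw -13.8 pos [453.9 -83.2 261.2] delta [278.9   0.4   1.5] |d| 279.0 rot [-0.2 -0.1 -9.5]
```

Call:
send_rows(rot=[[0,0,-1],[0,0,-3],[0,0,-5],[0,0,-7],[0,0,-9.5],[0,0,-9.5],[0,0,-9.5],[0,0,-9.5]], delta_pos=[[38,0,0],[76,0,0],[114,0,0],[152,0,0],[190,0,0],[228,0,0],[260,0,0],[276,0,0]], grip=[-1,-1,-1,-1,-1,-1,-1,-1])

```text
clock: 10.63
tcp_pos: [520.2, 186.4, 260.9]
tcp_rot: [0.733, 0.681, -0.001, -0.002]
ft_force: [0.7, 0.4, -4.0]
opening: 13.3
grip_force: 58.7
```

Call:
send_rows(rot=[[0,0,0],[0,0,0],[0,0,0],[0,0,0],[0,0,0],[0,0,0],[0,0,0],[0,0,0]], delta_pos=[[0,0,0],[0,0,0],[0,0,0],[0,0,0],[0,0,0],[0,0,0],[0,0,0],[0,0,0]], grip=[-1,-1,-1,-1,-1,-1,-1,-1])

```text
clock: 11.3
tcp_pos: [521.7, 181.8, 263.7]
tcp_rot: [0.734, 0.679, 0.0, 0.0]
ft_force: [0.2, -0.5, -3.9]
opening: 12.9
grip_force: 58.7
```

```bash
python3 - <<'E'
from h import *
go([521,187.5,80],-4.3)
im,d,W=wrist(); cv2.imwrite("pics/w5.png",im[...,::-1])
E
```

```text
clock 11.3 yaw -4.5 pos [521.7 181.8 263.7] delta [  5.7  -1.2 183.7] |d| 184.0 rot [ 0.  -0.  -0.2]
```

View pics/w5.png

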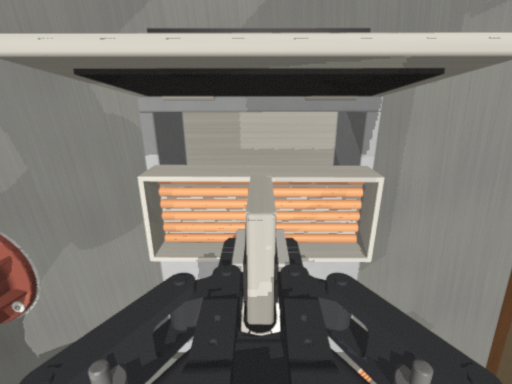

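The wrist camera, on the tool's +x side, will come close to the lid's inner face as the tool goes down. I'll place the carrier 15 mm towards the dial side, which is inside the tolerance, and lower it slowly while watching forces.

Call:
send_rows(rot=[[0,0,0],[0,0,0],[0,0,0],[0,0,0],[0,0,0],[0,0,0],[0,0,0],[0,0,0]], delta_pos=[[-5,-1,0],[-9,-1,5],[-9,-1,15],[-9,-1,30],[-9,-1,45],[-9,-1,60],[-9,-1,75],[-9,-1,85]], grip=[-1,-1,-1,-1,-1,-1,-1,-1])

```text
clock: 12.02
tcp_pos: [518.4, 172.9, 175.6]
tcp_rot: [0.734, 0.679, -0.002, -0.001]
ft_force: [-1.3, -0.9, -3.7]
opening: 12.9
grip_force: 58.7
```

Call:
send_rows(rot=[[0,0,0],[0,0,0],[0,0,0],[0,0,0],[0,0,0],[0,0,0],[0,0,0],[0,0,0]], delta_pos=[[0,0,5],[0,0,12],[0,0,20],[0,0,28],[0,0,36],[0,0,44],[0,0,50],[0,0,50]], grip=[-1,-1,-1,-1,-1,-1,-1,-1])

```text
clock: 12.68
tcp_pos: [518.5, 173.1, 126.5]
tcp_rot: [0.734, 0.679, -0.001, -0.001]
ft_force: [-0.7, -0.5, -4.5]
opening: 13.0
grip_force: 58.7
```

```bash
python3 - <<'E'
from h import *
s=r.sense(); print(s["ft_force"].round(1),s["ft_torque"].round(2)); go([519.9,172.5,76],-4.3)
im,d=imaging.get_image("scene"); W=cloud("scene",d); X,Y,Z=W[...,0],W[...,1],W[...,2]
m=(X>390)&(X<660)&(Y>235)&(Y<320)&(Z>145)&(im.min(-1)<400); p=W[m]; c=np.median(p,0); p=p[abs((p-c)[:,1])<35]; print(c,np.linalg.svd(p-p.mean(0),full_matrices=False)[2][2].round(3))
E
```

```text
[-0.7 -0.5 -4.5] [ 0.03  0.03 -0.01]
clock 12.68 yaw -4.4 pos [518.5 173.1 126.5] delta [-0.4  1.6 50.5] |d| 51.0 rot [-0.2  0.1 -0.1]
[574.3605198  265.21503673 219.15481123] [ 0.064  0.986 -0.154]
```

No contact so far. I'll keep lowering.

Call:
send_rows(rot=[[0,0,0],[0,0,0],[0,0,0],[0,0,0],[0,0,0],[0,0,0],[0,0,0],[0,0,0]], delta_pos=[[0,1,7],[0,1,14],[0,1,21],[0,1,28],[0,1,35],[0,1,41],[0,1,46],[0,1,46]], grip=[-1,-1,-1,-1,-1,-1,-1,-1])

```text
clock: 13.4
tcp_pos: [519.7, 173.0, 80.8]
tcp_rot: [0.734, 0.679, -0.001, -0.001]
ft_force: [-1.3, -0.1, -4.2]
opening: 12.9
grip_force: 58.7
```

Call:
send_rows(rot=[[0,0,0],[0,0,0],[0,0,0],[0,0,0],[0,0,0],[0,0,0],[0,0,0],[0,0,0]], delta_pos=[[0,0,1],[0,0,2],[0,0,3],[0,0,4],[0,0,5],[0,0,5],[0,0,5],[0,0,5]], grip=[-1,-1,-1,-1,-1,-1,-1,-1])

```text
clock: 14.07
tcp_pos: [520.9, 173.3, 77.6]
tcp_rot: [0.734, 0.679, 0.0, 0.0]
ft_force: [1.6, -0.1, -4.0]
opening: 13.0
grip_force: 58.7
```

Call:
send_rows(rot=[[0,0,0],[0,0,0],[0,0,0],[0,0,0],[0,0,0],[0,0,0],[0,0,0],[0,0,0]], delta_pos=[[0,0,1],[0,0,2],[0,0,3],[0,0,3],[0,0,3],[0,0,3],[0,0,3],[0,0,3]], grip=[-1,-1,-1,-1,-1,-1,-1,-1])

```text
clock: 14.73
tcp_pos: [521.0, 173.3, 74.5]
tcp_rot: [0.734, 0.679, 0.0, 0.0]
ft_force: [-0.2, -0.2, -3.7]
opening: 13.1
grip_force: 58.7
```

Call:
send_rows(rot=[[0,0,0],[0,0,0],[0,0,0],[0,0,0],[0,0,0],[0,0,0],[0,0,0],[0,0,0]], delta_pos=[[0,0,1],[0,0,1],[0,0,2],[0,0,2],[0,0,2],[0,0,2],[0,0,2],[0,0,2]], grip=[-1,-1,-1,-1,-1,-1,-1,-1])

```text
clock: 15.4
tcp_pos: [521.2, 173.3, 74.1]
tcp_rot: [0.734, 0.679, -0.0, 0.0]
ft_force: [-3.8, -1.1, 5.3]
opening: 13.2
grip_force: 59.9
```

The force changed from −4 to +5 N, so the carrier is on the floor. I'm releasing it and rising.

Call:
send_rows(rot=[[0,0,0],[0,0,0],[0,0,0],[0,0,0],[0,0,0],[0,0,0],[0,0,0],[0,0,0]], delta_pos=[[0,0,0],[0,0,0],[0,0,0],[0,0,0],[0,0,0],[0,0,0],[0,0,0],[0,0,0]], grip=[-0.7,-0.5,0,0.5,1,1,1,1])

```text
clock: 16.07
tcp_pos: [520.9, 173.2, 72.4]
tcp_rot: [0.734, 0.679, -0.0, -0.0]
ft_force: [0.1, 0.7, 0.7]
opening: 85.3
grip_force: 0.0
```

Call:
send_rows(rot=[[0,0,0],[0,0,0],[0,0,0],[0,0,0],[0,0,0],[0,0,0],[0,0,0],[0,0,0]], delta_pos=[[0,0,0],[0,0,-5],[0,0,-15],[0,0,-35],[0,0,-65],[0,0,-100],[0,0,-135],[0,0,-170]], grip=[1,1,1,1,1,1,1,1])

```text
clock: 16.73
tcp_pos: [520.7, 173.2, 245.1]
tcp_rot: [0.734, 0.679, 0.0, 0.0]
ft_force: [1.1, 0.6, -0.7]
opening: 85.0
grip_force: 0.0
```

```bash
python3 - <<'E'
from h import *
print(r.sense()["q"].round(3)); go([520,330,330],-4.3)
im,d,W=wrist(); cv2.imwrite("pics/w6.png",im[...,::-1]); X,Y,Z=W[...,0],W[...,1],W[...,2]
b=(X>400)&(X<640)&(Y>110)&(Y<250)
for lo,hi in((98,118),(40,60)):
    m=b&(Z>lo)&(Z<hi); p=W[m]; print(lo,m.sum(), cv2.minAreaRect(p[:,:2].astype(np.float32)),np.median(p[:,2]))
    if lo==98: q=p[(p[:,2]>100)]; A=np.c_[q[:,:2]-q[:,:2].mean(0),np.ones(len(q))]; print("slopes",np.linalg.lstsq(A,q[:,2],rcond=None)[0])
E
```

```text
[0.193 0.04  1.778 0.    1.323 0.27 ]
clock 16.73 yaw -4.4 pos [520.7 173.2 245.1] delta [156.3 -12.7 -84.8] |d| 178.0 rot [ 0.1 -0.  -0.1]
98 3689 ((521.2305297851562, 185.96543884277344), (120.22355651855469, 217.33839416503906), 85.66419982910156) 107.60471500442793
slopes [-1.27002382e-04 -3.78602911e-03  1.08738259e+02]
40 3004 ((521.1860961914062, 184.61651611328125), (117.77555084228516, 216.3379669189453), 85.73208618164062) 49.112963990390284
```

The bar top reads 107.6 mm, which is 20 + 88, so the carrier is level and seated. The chamber centre is (521,186). Next I'll shut the fingers and go over behind the lid.

Call:
send_rows(rot=[[0,0,0],[0,0,0],[0,0,0],[0,0,0],[0,0,0],[0,0,0],[0,0,0],[0,0,0]], delta_pos=[[0,0,-40],[0,0,-80],[0,0,-100],[30,0,-100],[65,0,-100],[100,0,-100],[135,0,-100],[160,0,-100]], grip=[-1,-1,-1,-1,-1,-1,-1,-1])

```text
clock: 17.45
tcp_pos: [532.9, 335.4, 343.5]
tcp_rot: [0.733, 0.68, 0.001, -0.0]
ft_force: [0.2, -1.0, 1.1]
opening: -0.1
grip_force: 0.0
```

Call:
send_rows(rot=[[0,0,0],[0,0,0],[0,0,0],[0,0,0],[0,0,0],[0,0,0],[0,0,0],[0,0,0]], delta_pos=[[5,0,0],[5,0,0],[5,0,25],[5,0,50],[5,0,75],[5,0,100],[5,0,110],[5,0,110]], grip=[-1,-1,-1,-1,-1,-1,-1,-1])

```text
clock: 18.12
tcp_pos: [531.7, 335.4, 229.0]
tcp_rot: [0.734, 0.679, -0.003, -0.001]
ft_force: [0.7, -0.3, -0.5]
opening: 0.1
grip_force: 0.0
```

```bash
cat > lid.py <<'E'
from h import *
s=r.sense(); T=s["tcp_pos"]; H=np.array([526.8,260.8]); yd=np.array([.075,.997])
print("ft",s["ft_force"].round(1)); yc=(T[:2]-H)@yd-11; zt=T[2]+11-125; print("corner y,z rel hinge",yc.round(1),zt.round(1),"x off",((T[:2]-H)@[.997,-.075]).round(1))
for th in (1.75,1.57,1.4,1.2,1.0,.8,.6,.4,.2,.1,0): 
    sr=120; y=-sr*np.cos(th)+11*np.sin(th); z=sr*np.sin(th)+11*np.cos(th); print(th,"dx",round(y-yc),"dz",round(-(z-zt)))
E
python3 lid.py
```

```text
ft [ 0.7 -0.3 -0.5]
corner y,z rel hinge 63.8 115.0 x off -0.7
1.75 dx -32 dz -1
1.57 dx -53 dz -5
1.4 dx -73 dz -5
1.2 dx -97 dz -1
1.0 dx -119 dz 8
0.8 dx -139 dz 21
0.6 dx -157 dz 38
0.4 dx -170 dz 58
0.2 dx -179 dz 80
0.1 dx -182 dz 92
0 dx -184 dz 104
```

Call:
send_rows(rot=[[0,0,0],[0,0,0],[0,0,0],[0,0,0],[0,0,0],[0,0,0],[0,0,0],[0,0,0]], delta_pos=[[-12,0,0],[-24,0,0],[-36,0,-2],[-48,0,-5],[-60,0,-5],[-72,0,-5],[-85,0,-3],[-97,0,-1]], grip=[-1,-1,-1,-1,-1,-1,-1,-1])

```text
clock: 18.78
tcp_pos: [527.0, 242.0, 236.4]
tcp_rot: [0.734, 0.679, 0.004, -0.001]
ft_force: [0.1, 5.9, -1.5]
opening: -0.2
grip_force: 2.9
```

```bash
python3 lid.py; python3 - <<'E'
from h import *
im,d=imaging.get_image("scene"); W=cloud("scene",d); X,Y,Z=W[...,0],W[...,1],W[...,2]
for o in finder.trace("scene","lid")[:1]:
    p=W[o["region"]]; p=p[p[:,2]>140]; print(o["p"],np.nanpercentile(p,[2,50,98],axis=0).round())
E
```

```text
ft [ 0.1  5.9 -1.5]
corner y,z rel hinge -29.7 122.4 x off 1.6
1.75 dx 62 dz 6
1.57 dx 41 dz 2
1.4 dx 20 dz 2
1.2 dx -3 dz 7
1.0 dx -26 dz 16
0.8 dx -46 dz 29
0.6 dx -63 dz 46
0.4 dx -77 dz 66
0.2 dx -86 dz 88
0.1 dx -89 dz 100
0 dx -90 dz 111
0.92 [[406. 204. 146.]
 [534. 223. 222.]
 [643. 253. 271.]]
```

The lid has been pushed past upright, with a force of 6 N. I'm following the arc down.

Call:
send_rows(rot=[[0,0,0],[0,0,0],[0,0,0],[0,0,0],[0,0,0],[0,0,0],[0,0,0],[0,0,0]], delta_pos=[[-10,0,7],[-20,0,12],[-30,0,18],[-40,0,25],[-50,0,32],[-60,0,43],[-68,0,53],[-77,0,66]], grip=[-1,-1,-1,-1,-1,-1,-1,-1])

```text
clock: 19.55
tcp_pos: [521.6, 164.5, 168.4]
tcp_rot: [0.734, 0.679, 0.002, 0.001]
ft_force: [1.1, 4.5, 3.0]
opening: -0.1
grip_force: 2.3
```

```bash
python3 lid.py
```

```text
ft [1.1 4.5 3. ]
corner y,z rel hinge -107.4 54.4 x off 2.1
1.75 dx 140 dz -62
1.57 dx 118 dz -66
1.4 dx 98 dz -66
1.2 dx 74 dz -61
1.0 dx 52 dz -53
0.8 dx 32 dz -39
0.6 dx 15 dz -22
0.4 dx 1 dz -2
0.2 dx -8 dz 20
0.1 dx -11 dz 31
0 dx -13 dz 43
```

Call:
send_rows(rot=[[0,0,0],[0,0,0],[0,0,0],[0,0,0],[0,0,0],[0,0,0],[0,0,0],[0,0,0]], delta_pos=[[-2,0,5],[-4,0,10],[-6,0,15],[-8,0,20],[-9,0,25],[-10,0,30],[-10,0,35],[-10,0,39]], grip=[-1,-1,-1,-1,-1,-1,-1,-1])

```text
clock: 20.22
tcp_pos: [519.7, 154.1, 132.1]
tcp_rot: [0.734, 0.68, -0.001, -0.0]
ft_force: [-15.8, -1.7, 42.1]
opening: -0.2
grip_force: 21.1
```

```bash
python3 lid.py | head -2
```

```text
ft [-15.8  -1.7  42.1]
corner y,z rel hinge -117.9 18.1 x off 0.9
```

Call:
send_rows(rot=[[0,0,0],[0,0,0],[0,0,0],[0,0,0],[0,0,0],[0,0,0],[0,0,0],[0,0,0]], delta_pos=[[0,0,0],[0,0,0],[0,0,0],[0,0,0],[0,0,0],[0,0,0],[0,0,0],[0,0,0]], grip=[-1,-1,-1,-1,-1,-1,-1,-1])

```text
clock: 20.88
tcp_pos: [519.6, 154.1, 132.3]
tcp_rot: [0.733, 0.68, -0.001, 0.0]
ft_force: [-7.8, -0.4, 22.7]
opening: 0.2
grip_force: 11.1
```

```bash
python3 lid.py | head -2; python3 - <<'E'
from h import *
for n in("top","scene"):
    im,d=imaging.get_image(n); W=cloud(n,d); X,Y,Z=W[...,0],W[...,1],W[...,2]; a=(X-526.8)*.075+(Y-260.8)*.997; b=(X-526.8)*.997-(Y-260.8)*.075
    m=(a<-12)&(a>-140)&(abs(b)<110)&(Z>115)&(Z<160); A=np.c_[a[m],b[m],np.ones(m.sum())]; z=Z[m]
    for _ in range(4):
        c=np.linalg.lstsq(A,z,rcond=None)[0]; k=abs(A@c-z)<4; A,z=A[k],z[k]
    ctl=(a<-165)&(a>-335)&(abs(b)<110)&(Z<132)&(Z>115)
    print(n,len(z),c.round(4),"lid z at 0/-150:",c[2],c[2]-150*c[0],"block",np.median(Z[ctl]))
E
```

```text
ft [-7.8 -0.4 22.7]
corner y,z rel hinge -117.9 18.3 x off 0.8
top 551 [-7.900000e-03  5.800000e-03  1.347132e+02] lid z at 0/-150: 134.71317745926677 135.89859837449464 block 125.2148619223747
scene 892 [-4.100000e-03 -2.900000e-03  1.346351e+02] lid z at 0/-150: 134.63510394442875 135.25215271136145 block 124.85483203864325
```

The lid plane is level within about 0.006 rad, with its top at 135–136 mm, and it was held at 22–42 N for 0.7 s. It is shut and pressed. Next I'll lift off and look at the dial.

Call:
send_rows(rot=[[0,0,0],[0,0,0],[0,0,0],[0,0,0],[0,0,0],[0,0,0],[0,0,0],[0,0,0]], delta_pos=[[0,0,-15],[0,0,-45],[0,0,-80],[-10,-5,-110],[-35,-15,-130],[-60,-25,-130],[-85,-38,-130],[-98,-45,-130]], grip=[-1,-1,-1,-1,-1,-1,-1,-1])

```text
clock: 21.65
tcp_pos: [464.8, 57.5, 257.3]
tcp_rot: [0.734, 0.679, -0.002, 0.0]
ft_force: [0.5, 0.6, -0.3]
opening: -0.1
grip_force: 0.0
```

Call:
send_rows(rot=[[0,0,0],[0,0,0],[0,0,0],[0,0,0],[0,0,0],[0,0,0],[0,0,0],[0,0,0]], delta_pos=[[0,0,0],[0,0,0],[0,0,0],[0,0,0],[0,0,0],[0,0,0],[0,0,0],[0,0,0]], grip=[-1,-1,-1,-1,-1,-1,-1,-1])

```text
clock: 22.32
tcp_pos: [467.2, 60.4, 258.4]
tcp_rot: [0.734, 0.68, -0.0, -0.0]
ft_force: [0.6, 0.2, -0.2]
opening: 0.1
grip_force: 0.0
```

```bash
cat > dial.py <<'E'
import sys
from h import *
im,d,W=wrist(); s=r.sense(); print("tcp",s["tcp_pos"].round(1)); np.savez("w7.npz",im=im,d=d,W=W,T=s["tcp_pos"],q=s["tcp_rot"])
im=im.astype(int); g=im.sum(-1); X,Y,Z=W[...,0],W[...,1],W[...,2]; v,u=np.mgrid[:384,:512]
A0=np.array([508.3,17.3])
R=np.hypot(X-A0[0],Y-A0[1])
m=(im.min(-1)>185)&(R<80)&(abs(Z-125)<6); 
c,ax,_=cv2.fitEllipse(cv2.convexHull(W[m][:,:2].astype(np.float32))); print("scale",np.round(c,1),np.round(ax,1)); A=np.array(c) if abs(ax[0]-ax[1])<4 else A0
rel=W[...,:2]-A; rad=np.hypot(rel[...,0],rel[...,1]); ang=np.degrees(np.arctan2(rel[...,1],rel[...,0]))
m=(rad>71)&(rad<88)&(Z>119)&(Z<134)&(g<430)&(abs(ang+20)<25)
n,L,S,_=cv2.connectedComponentsWithStats(m.astype(np.uint8))
for k in range(1,n):
    q=L==k
    if S[k,4]>20: print("tab?",S[k].tolist(),"rad",rad[q].mean().round(1),"ang",ang[q].mean().round(2),"z",Z[q].mean().round(1),"g",np.percentile(g[q],[10,50,90]))
m=(Z>143)&(Z<166)&(rad>26)&(rad<70); print("pointer n",m.sum(),"ang",np.median(ang[m]).round(2),"rel mean",np.degrees(np.arctan2(*rel[m].mean(0)[::-1])).round(2),"rmax",np.percentile(rad[m],99).round(1))
cv2.imwrite("pics/dial%s.png"%(sys.argv[1] if len(sys.argv)>1 else ""),cv2.resize(im[130:330,130:430,::-1].astype(np.uint8),(780,520)))
E
python3 dial.py 1
```

```text
tcp [467.1  60.3 258.5]
scale [508.2  17.4] [131.4 131.8]
tab? [358, 219, 19, 15, 185] rad 79.5 ang -18.33 z 128.0 g [270.4 310.  421. ]
pointer n 681 ang 94.77 rel mean 94.62 rmax 66.1
```

View pics/dial1.png

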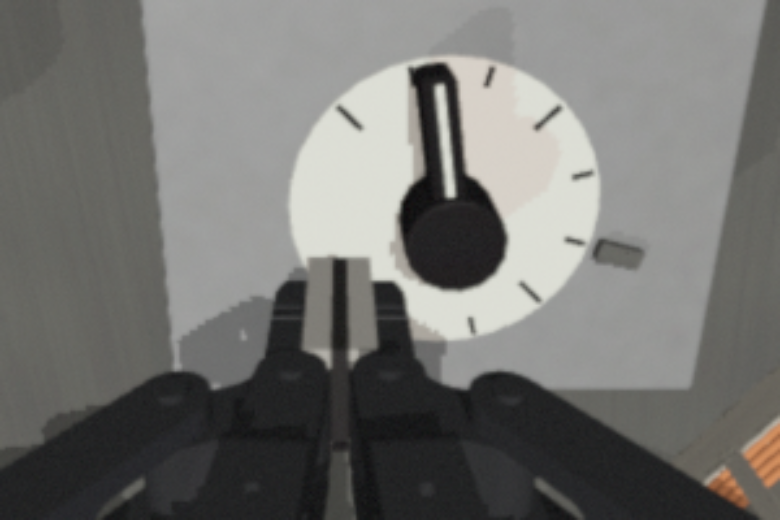

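The dial view shows the pointer at 94.7°, towards the lid, and the tab at −18.3° about axis (508.2, 17.4), at crop pixel (619,253). It is clear to sweep clockwise, with the finger pushing from the left side.

```bash
python3 - <<'E'
from h import *
z=np.load("w7.npz"); im=z["im"].astype(int); W=z["W"]; g=im.sum(-1); A=np.array([508.2,17.4]); rel=W[...,:2]-A; rad=np.hypot(*rel.transpose(2,0,1)); ang=np.degrees(np.arctan2(rel[...,1],rel[...,0])); Z=W[...,2]
m=(Z>129.5)&(Z<134)&(rad>68)&(rad<92)&(abs(ang+18)<8); print("tab",m.sum(),rad[m].mean(),ang[m].mean(), np.degrees(np.arctan2(*rel[m].mean(0)[::-1])))
m=(Z>156.5)&(Z<163)&(rad>26)&(rad<68); print("ptr",m.sum(),np.degrees(np.arctan2(*rel[m].mean(0)[::-1])))
R0=Ro.from_quat(z["q"]).as_matrix(); T=z["T"]
for f in (95,80,65,50,35,20,10,0,-5,-10,-18):
    a=np.radians(f); p=A+50*np.array([np.cos(a),np.sin(a)])+26*np.array([-np.sin(a),np.cos(a)]); print(f,(R0.T@np.r_[p-T[:2],0]).round(1)[:2])
E
```

```text
tab 110 78.31887278744998 -19.246024197671755 -19.261970019141167
ptr 548 94.06765246113504
95 [ 5.5 10.4]
80 [12.7 23.2]
65 [16.3 37.5]
50 [16.2 52.2]
35 [12.2 66.4]
20 [ 4.7 79. ]
10 [-2.  86.2]
0 [-9.9 92.1]
-5 [-14.2  94.5]
-10 [-18.6  96.5]
-18 [-26.1  98.9]
```

Call:
send_rows(rot=[[0,0,0],[0,0,0],[0,0,0],[0,0,0],[0,0,0],[0,0,0],[0,0,0],[0,0,0]], delta_pos=[[0,0,20],[0,0,45],[0,0,70],[0,0,90],[0,0,105],[0,0,115],[0,0,123],[0,0,123]], grip=[-1,-1,-1,-1,-1,-1,-1,-1])

```text
clock: 23.03
tcp_pos: [466.0, 60.1, 134.0]
tcp_rot: [0.734, 0.679, -0.001, -0.001]
ft_force: [-0.8, -0.3, -0.5]
opening: -0.2
grip_force: 0.0
```

Call:
send_rows(rot=[[0,0,0],[0,0,0],[0,0,0],[0,0,0],[0,0,0],[0,0,0],[0,0,0],[0,0,0]], delta_pos=[[5,10,0],[9,17,0],[13,23,0],[15,30,0],[16,37,0],[17,44,0],[16,52,0],[14,59,0]], grip=[-1,-1,-1,-1,-1,-1,-1,-1])

```text
clock: 23.7
tcp_pos: [527.6, 69.7, 135.3]
tcp_rot: [0.734, 0.68, 0.0, -0.0]
ft_force: [-2.8, -0.2, 0.3]
opening: 0.3
grip_force: 1.1
```

Call:
send_rows(rot=[[0,0,0],[0,0,0],[0,0,0],[0,0,0],[0,0,0],[0,0,0],[0,0,0],[0,0,0]], delta_pos=[[-2,7,0],[-5,14,0],[-9,20,0],[-13,25,0],[-18,29,0],[-22,32,0],[-24,33,0],[-24,33,0]], grip=[-1,-1,-1,-1,-1,-1,-1,-1])

```text
clock: 24.37
tcp_pos: [558.8, 42.3, 135.7]
tcp_rot: [0.734, 0.679, 0.0, 0.001]
ft_force: [-0.9, -0.3, -0.4]
opening: 0.0
grip_force: 0.1
```

```bash
cat > d2.py <<'E'
from h import *
s=r.sense(); print("tcp",s["tcp_pos"].round(1),"ft",s["ft_force"].round(1)); A=np.array([508.2,17.4])
for n in("wrist","top","scene"):
    if n=="wrist": im,d,W=wrist()
    else: im,d=imaging.get_image(n); W=cloud(n,d)
    rel=W[...,:2]-A; rad=np.hypot(rel[...,0],rel[...,1]); ang=np.degrees(np.arctan2(rel[...,1],rel[...,0])); Z=W[...,2]
    fing=np.hypot(W[...,0]-s["tcp_pos"][0],W[...,1]-s["tcp_pos"][1])<19
    dark=im.astype(int).sum(-1)<330
    m=(Z>154 if n=="wrist" else Z>140)&(Z<164)&(rad>28)&(rad<69)&~fing&(dark if n!="wrist" else True); q=rel[m]
    print(n,m.sum(),np.degrees(np.arctan2(*q.mean(0)[::-1])).round(1) if len(q) else None,np.percentile(ang[m],[10,50,90]).round(1) if len(q) else None)
    if n=="wrist": print("z>154 span",q.min(0) if len(q) else 0,q.max(0) if len(q) else 0)
E
python3 d2.py
```

```text
tcp [558.8  42.3 135.7] ft [-0.9 -0.3 -0.4]
wrist 0 None None
z>154 span 0 0
top 6 4.1 [-1.6  1.2 14.1]
scene 46 -4.3 [-12.   -3.8   0.6]
```

Call:
send_rows(rot=[[0,0,0],[0,0,0],[0,0,0],[0,0,0],[0,0,0],[0,0,0],[0,0,0],[0,0,0]], delta_pos=[[8,0,0],[8,0,-15],[8,0,-40],[8,0,-70],[8,0,-95],[8,0,-120],[8,0,-120],[8,0,-120]], grip=[-1,-1,-1,-1,-1,-1,-1,-1])

```text
clock: 25.18
tcp_pos: [560.3, 51.5, 258.2]
tcp_rot: [0.734, 0.68, 0.002, 0.002]
ft_force: [0.5, -1.4, -1.6]
opening: -0.0
grip_force: 0.0
```

```bash
cat > d3.py <<'E'
from h import *
s=r.sense(); im,d,W=wrist(); print("tcp",s["tcp_pos"].round(1)); A=np.array([508.2,17.4]); Z=W[...,2]; R=np.hypot(W[...,0]-A[0],W[...,1]-A[1])
m=(im.min(-1)>185)&(R<80)&(abs(Z-125)<6); print("scale",cv2.fitEllipse(cv2.convexHull(W[m][:,:2].astype(np.float32)))[:2])
P=Ro.from_quat(s["tcp_rot"]).inv().apply((W-s["tcp_pos"]).reshape(-1,3)).reshape(W.shape)
rel=W[...,:2]-A; rad=np.hypot(rel[...,0],rel[...,1]); ang=np.degrees(np.arctan2(rel[...,1],rel[...,0]))
for nm,m in(("tab",(Z>129.5)&(Z<134)&(rad>70)&(rad<92)&(abs(ang+18)<9)),("ptr",(Z>155.5)&(Z<164)&(rad>26)&(rad<68))):
    q=rel[m]; print(nm,m.sum(),np.degrees(np.arctan2(*q.mean(0)[::-1])).round(2) if len(q) else 0,np.percentile(rad[m],[1,99]).round(1) if len(q) else 0)
cv2.imwrite("pics/dial_last.png",im[...,::-1])
E
python3 d3.py
```

```text
tcp [560.3  51.5 258.2]
scale ((507.5361022949219, 17.540611267089844), (130.8011932373047, 132.40565490722656))
tab 111 -19.15 [70.3 88.5]
ptr 519 7.47 [26.6 65.7]
```

The pointer is at 7.5° and the tab at −19.2°. From the contact geometry, the final finger centre is about (560, 20).

Call:
send_rows(rot=[[0,0,0],[0,0,0],[0,0,0],[0,0,0],[0,0,0],[0,0,0],[0,0,0],[0,0,0]], delta_pos=[[0,0,20],[0,0,45],[0,0,70],[0,0,90],[0,0,105],[0,0,115],[0,0,122],[0,0,122]], grip=[-1,-1,-1,-1,-1,-1,-1,-1])

```text
clock: 25.9
tcp_pos: [556.7, 51.1, 130.8]
tcp_rot: [0.734, 0.679, -0.002, -0.002]
ft_force: [0.2, 0.2, 0.0]
opening: -0.1
grip_force: 0.0
```

Call:
send_rows(rot=[[0,0,0],[0,0,0],[0,0,0],[0,0,0],[0,0,0],[0,0,0],[0,0,0],[0,0,0]], delta_pos=[[-6,2,0],[-12,2,0],[-17,2,0],[-22,2,0],[-26,2,0],[-29,2,0],[-31,2,0],[-31,2,0]], grip=[-1,-1,-1,-1,-1,-1,-1,-1])

```text
clock: 26.57
tcp_pos: [558.9, 19.3, 134.3]
tcp_rot: [0.734, 0.679, 0.0, 0.001]
ft_force: [1.8, 0.5, 0.7]
opening: 0.2
grip_force: 1.0
```

Call:
send_rows(rot=[[0,0,0],[0,0,0],[0,0,0],[0,0,0],[0,0,0],[0,0,0],[0,0,0],[0,0,0]], delta_pos=[[0,0,0],[12,0,0],[20,0,0],[25,0,-30],[25,0,-60],[25,0,-90],[25,0,-120],[25,0,-120]], grip=[-1,-1,-1,-1,-1,-1,-1,-1])

```text
clock: 27.23
tcp_pos: [563.5, 45.7, 260.8]
tcp_rot: [0.733, 0.68, 0.004, 0.004]
ft_force: [0.9, 0.5, 1.7]
opening: 0.1
grip_force: 0.0
```

```bash
python3 d3.py
```

```text
tcp [563.5  45.7 260.8]
scale ((507.311767578125, 18.34075164794922), (128.96987915039062, 132.8639678955078))
tab 117 -19.22 [70.5 88.9]
ptr 367 -17.36 [26.2 64.2]
```

Call:
send_rows(rot=[[0,0,0],[0,0,0],[0,0,0],[0,0,0],[0,0,0],[0,0,0],[0,0,0],[0,0,0]], delta_pos=[[20,-10,-10],[40,-40,-20],[40,-70,-20],[40,-90,-20],[40,-90,-20],[40,-90,-20],[40,-90,-20],[40,-90,-20]], grip=[-1,-1,-1,-1,-1,-1,-1,-1])

```text
clock: 27.95
tcp_pos: [473.8, 91.6, 272.8]
tcp_rot: [0.734, 0.679, -0.001, -0.0]
ft_force: [-0.0, 0.2, 0.4]
opening: -0.6
grip_force: 0.0
```

```bash
python3 d3.py; python3 - <<'E'
import cv2; a=cv2.imread("pics/dial_last.png"); cv2.imwrite("pics/final.png",cv2.resize(a[150:350,220:480],(780,600)))
E
```

```text
tcp [473.8  91.6 272.8]
scale ((508.2273864746094, 17.717395782470703), (130.83969116210938, 131.2101287841797))
tab 83 -19.18 [71.  88.2]
ptr 386 -19.12 [26.3 64.5]
```

View pics/final.png

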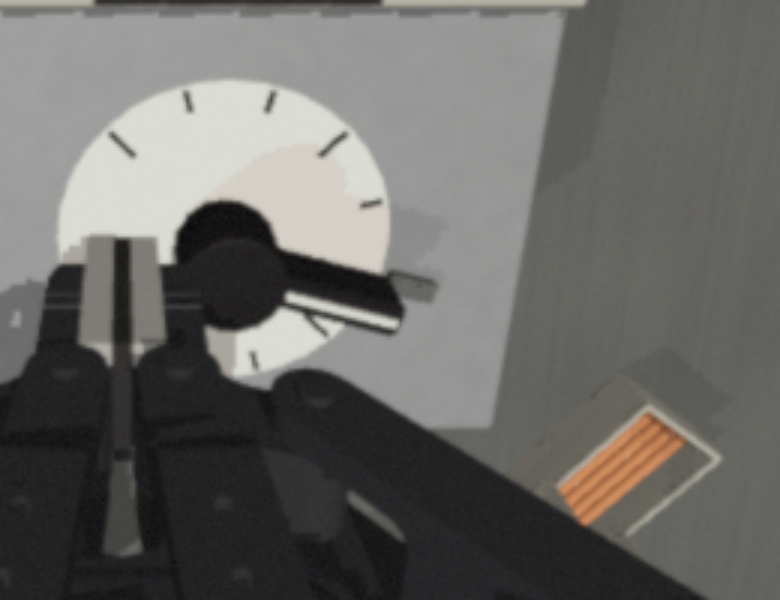

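The pointer, whose tip is at about (390,310), measures −19.1° and the tab at (413,287) measures −19.2°. The visual offset is parallax from the pointer's height. The lid edge lies shut along the top of the view.

```bash
python3 -c "
from h import *
print(r.sign_off())"
```

```text
the job is handed in; nothing more can be done
None
```

I handed the job in at about 28 s on the robot's clock: the carrier is upright on the chamber floor, the lid is shut and was pressed home, and the dial pointer measures within about 0.1° of the marker tab; the judge's verdict was not shown to me.

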